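# Even up the mould cover

## Task

The cover of the tile mould is being drawn down evenly, corner against opposite corner, and two of its four orange bar knobs, on one diagonal, are already home with their bars pointing at the cover's centre. On the other diagonal one knob is half tightened and the one across from it is still slack: turn the slack one clockwise until it is fully home first, leaving the half-tightened one as it is meanwhile, and only then turn the half-tightened one fully home, so that the cover seats flat. Let go of both knobs at the end.

Things in the scene. Friction and masses are not known exactly. Their poses are not given: they have to be found in the camera images.
- slack_knob_grip (a point): Slack orange bar knob at a corner of a bolted-down mould with a 190 mm square steel cover (top 87 mm up), its bar nearly square to the line to the cover's centre. Bar 56 mm long, 14 thick, 34 tall, on a 34 mm wide black collar. Point: on the upright turning axis, 22 mm above the collar, 12 mm below the bar's top; x along the bar, y across it (grip across y), z up; turns with the knob.
- slack_knob (a joint): Turn of the slack knob in rad, growing clockwise seen from above: 0 fully slack, 1.4 fully home at a firm stop, its bar then pointing at the cover's centre along a white mark. Starts at 0 to 0.25. It does not rise or sink, stays where left, takes about 0.1 N m to turn.
- half_knob_grip (a point): Half-tightened orange bar knob, same shape and size, diagonally across the cover from the slack one (198 mm away), its bar 35 to 50 degrees short of pointing at the cover's centre. Point and axes as on the slack knob. The other two corner knobs, alike, are home already and fixed.
- half_knob (a joint): Turn of the half-tightened knob in rad, growing clockwise seen from above: 0 fully slack, 1.4 fully home at a firm stop, its bar then pointing at the cover's centre along a white mark. Starts at 0.55 to 0.8. It does not rise or sink, stays where left, takes about 0.1 N m to turn.

How it is judged:
On the way:
1. the slack knob is turned home (within 10 degrees of its stop) while the half-tightened one is still as it was (value of joint slack_knob above 1.22 rad and value of joint half_knob below 1 rad), for 0.2 s.
At the end, for the whole second after the job is handed in: Both knobs stand within 10 degrees (0.18 rad) of their stops (joint values above 1.22) and at rest, so the cover is flat (value of joint each of slack_knob, half_knob above 1.22 rad and velocity of joint each of slack_knob, half_knob below 0.1 rad/s); the robot touches nothing.
It fails at once if the half-tightened knob is turned on (past 1.0 rad) before the slack one is home (1.2 rad) (value of joint half_knob above 1 rad and value of joint slack_knob below 1.2 rad).
It also fails if it takes over 45 s, if anything falls off the work surface, if the arm or the gripper's body presses on something with over 40 N, if the wrist force passes 120 N, or if a joint passes its speed limit or range.

## Robot

A 6-joint arm with a two-finger parallel gripper is mounted at the origin on the work surface. World frame = base frame: x ahead of the robot, y to its left, z up, the work surface at z = 0. Lengths are in m, angles in rad, forces in N, time in s.
With the tool pointing down it reaches from about 0.35 to 0.975 m from the base axis. Payload 4.9 kg.
Tool frame: the origin (TCP) lies on the mounting face of the last link; the fingertips stand 173 mm ahead of it and the grasp point (between the pads) lies ctrl.pinch_z ahead of it (ctrl.pinch_z is the distance from the TCP to the grasp point, in m); z points along the fingers, y is the line along which they close (so a half turn about z gives the same grasp; the last joint's range is limited). The gripper opens to 85 mm and grips with 20 to 120 N. Pads are 22 mm wide; open, the fingers measure 114 mm over their backs; the gripper's body (76 mm by 85 mm) begins 54 mm behind the grasp point. The pads swing forward as they close: fully open they stand 13 mm farther back than shut.
Start: joints at [-1.389, 0.053, 1.613, -0, 1.476, -0.119], TCP at [0.185, -0.597, 0.405] pointing down, gripper open.
Joint ranges: [-3.01, 3.01], [-1.01, 2.22], [0.06, 2.58], [-1.02, 4.17], [0.09, 2.62], [-3.14, 3.14]. Speed limits (rad/s): [2.57, 2.57, 3.14, 3.14, 3.14, 3.14].

## Interface

Orientations are given as a rotation vector (axis times angle).
In Python, from station import telemetry, eyes, ctrl gives the robot as it stands.
- The arm moves only by the tool apply_moves, never from a script. Its argument "plan" is a list of rows, each a list of 5 numbers: the finger opening in m, from 0 to 0.0854, then the shift along the tool's x, y, z in m, then the turn about the tool's z in rad. In form: [[jaw, x, y, z, roll], ...]. A call has 1 to 12 rows; each row is the pose to reach, as a shift and turn from the pose commanded when the call began, along the tool's axes at that moment; what a row does not reach only later rows make up. A row lasts 1/12 s, in which the tool goes at most 41.7 mm and 7.16 degrees, less where a joint would pass 70% of its speed; a pose out of reach is approached as far as the arm can. A call with a gripper value outside its range is refused whole. The fingers move at their own pace and stop on an object; "newtons" is the grip in N (left out, the last holds). Time passes only in rows, so rows that repeat a pose let the fingers close. It gives the time, the measured TCP pose, the force, the opening and the grip force at its end, in the units of the state.
- telemetry.get_obs(): the state, without advancing time (a new reading comes with each control period).
- eyes.get_image(name): name is "scene" or "top"; returns a dict with "img" (400x640x3 uint8, blue, green, red), "range_z" (400x640 float32, m along the optical axis (not along the pixel's ray), 0 where there is no reading), "K" (3x3 intrinsics, pixels), "pose" (4x4, takes a point from camera to world coordinates). Camera axes: x right, y down, z forward; pixel columns grow to the right and rows downward; lengths in m; the calibration is good to about 2 mm. A picture is of the moment at which its call begins.
- ctrl.finish_job(): hands the job in; it is judged then, once.
Trained networks look in a picture, given as the dict that the camera call returned (one of the last four; its "shot" number tells which), for a name from the list of things; names that differ only in an ending like _2 or _b are one class to them, and where a whole thing is asked for, a point or a joint stands for the part that bears it (a point fixed in the world has none). Each returns a list of dicts, best first, with "confidence" (0 to 1); they miss things now and then, are a little off and sometimes report something else, mostly with a low value. They report only what shows in the picture. A call takes as long as a camera call.
- eyes.search_frame(thing, picture): "box" ([left, top, right, bottom] in pixels, round what is visible of it).
- eyes.outline_of(thing, picture): "region" (400x640 bool, what is visible of it) and "box" ([left, top, right, bottom] in pixels, round what is visible of it).
- eyes.tip_of(thing, picture): "point" ([column, row] in pixels: a listed point, or the origin of a listed thing).
The state is a dict: "t": time; "q": joint angles; "dq": joint speeds; "effort": joint torques, N m; "tool_pos": TCP position; "tool_rot": TCP orientation; "contact_force": force on the tool from outside, world axes, zero at the start; "wrist_torque": the same for the moment, N m; "opening": finger opening in m; "grip_force": force on a finger pad.
Only numpy, scipy, OpenCV 4.12 (cv2) and the standard library are available. Lean on these libraries where they do the work, as an engineer would, in place of code of your own. Each camera call takes 0.05 s, during which the arm holds its last target. There are 200 camera calls.

## Working session

There is one attempt and no reset: what is moved stays moved. The work goes in short steps, Python scripts to look and compute and a tool call to move; the robot and the scene stay as the last step left them, time stands still between calls to the robot, and variables do not carry over. Pictures are saved under pics/ and viewed, at most 10 in all, crops included, and the job is handed in when it is done.

Besides the shell and the picture viewer there is one more tool, called after ">>>" as name([rows], argument=value, ...), one row to a line, values as JSON. apply_moves: Moves the arm, as the interface text tells. Its arguments: {"type":"object","properties":{"plan":{"type":"array","items":{"type":"array","items":{"type":"number"}}},"newtons":{"type":"number"}},"required":["plan"]}

```bash
mkdir -p pics
cat > h.py <<'E'
import numpy as np, cv2
from station import telemetry, eyes, ctrl
def world(p,u,v,z=None):
    K,T=p["K"],p["pose"]; d=np.linalg.inv(K)@[u,v,1]
    r=T[:3,:3]@d; o=T[:3,3]
    s=p["range_z"][int(round(v)),int(round(u))] if z is None else (z-o[2])/r[2]
    return o+s*r
def cloud(p):
    v,u=np.mgrid[:400,:640]; d=np.stack([u,v,np.ones_like(u)],-1)@np.linalg.inv(p["K"]).T*p["range_z"][...,None]
    return d@p["pose"][:3,:3].T+p["pose"][:3,3]
E
python3 - <<'E'
from h import *
np.set_printoptions(precision=4,suppress=True)
o=telemetry.get_obs(); print(o["t"],o["tool_pos"],o["tool_rot"],o["opening"],ctrl.pinch_z)
for c in("top","scene"):
    p=eyes.get_image(c); cv2.imwrite(f"pics/{c}0.png",p["img"]); C=cloud(p)
    print(c,p["pose"][:3,3])
    for n in("slack_knob","half_knob"):
        for d in eyes.tip_of(n+"_grip",p)[:3]: print(n,"tip",d["point"],d["confidence"],world(p,*d["point"]))
        for d in eyes.outline_of(n,p)[:3]:
            m=d["region"]; q=C[m&(p["range_z"]>0)]
            zt=np.percentile(q[:,2],95); t=q[q[:,2]>zt-.006]
            r=cv2.minAreaRect((t[:,:2]*1000).astype(np.float32))
            print(n,"out",d["box"],d["confidence"],m.sum(),"ztop",zt,len(t),r)
E
```

```text
0.0 [ 0.1851 -0.5967  0.4035] [-3.1041 -0.4704  0.0001] 0.08547060082772058 0.1547
top [0.4855 0.0332 0.7817]
slack_knob tip [196.4, 224.8] 0.67 [0.5219 0.2109 0.1265]
slack_knob out [183.5, 210.5, 207.6, 243.7] 0.74 458 ztop 0.1357689795619005 251 ((520.8428955078125, 218.0543975830078), (13.860946655273438, 53.88632583618164), 77.53361511230469)
half_knob tip [304.8, 211.6] 0.69 [0.5474 0.0237 0.1349]
half_knob out [290.3, 203.9, 317.9, 226.2] 0.65 394 ztop 0.13589951513358908 246 ((546.21484375, 22.361482620239258), (13.889993667602539, 54.86115646362305), 42.952693939208984)
half_knob out [184.6, 208.9, 206.7, 244.6] 0.57 497 ztop 0.13568901516238147 274 ((521.0753784179688, 218.08349609375), (14.02061653137207, 55.424163818359375), 77.54766845703125)
scene [0.7071 0.3134 0.7128]
slack_knob tip [393.9, 301.1] 0.73 [0.529  0.2146 0.1364]
slack_knob out [377.2, 291.6, 418.8, 318.2] 0.84 670 ztop 0.13800758604028202 362 ((523.1127319335938, 216.80422973632812), (14.544817924499512, 55.256675720214844), 77.82121276855469)
half_knob tip [317.6, 210.0] 0.93 [0.553  0.0268 0.1362]
half_knob out [303.2, 198.5, 335.0, 226.5] 0.59 633 ztop 0.1378946315581091 262 ((548.5999145507812, 21.078521728515625), (14.57726764678955, 55.518310546875), 43.603145599365234)
```

View pics/top0.png

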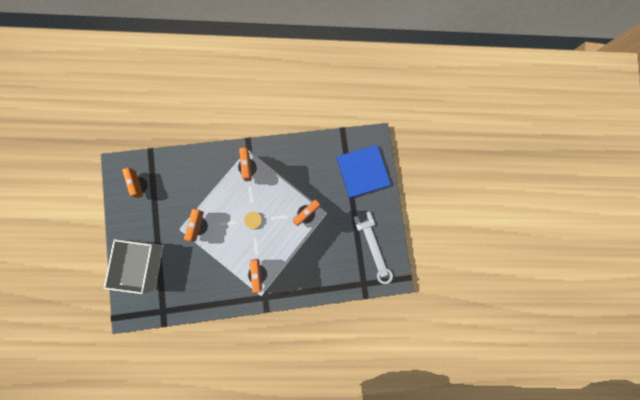

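View pics/scene0.png

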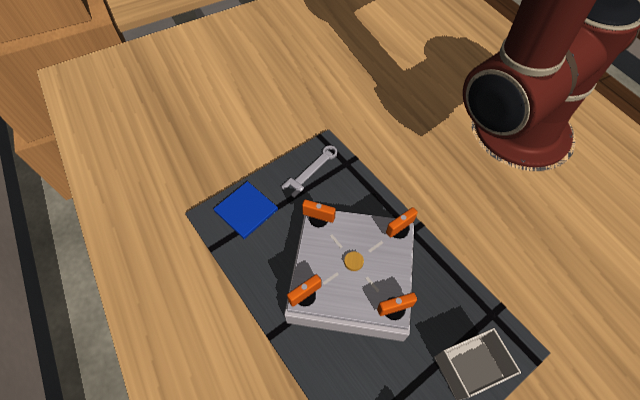

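The top view shows the slack knob at (194,225), the half knob at (306,212), and the two home knobs at (245,163) and (255,276). The knob at (132,182) is a loose decoy. The knobs are 197.5 mm apart with tops at about 0.137, which matches the given sizes. The slack bar is at -12.5°, the half bar at -47° and home at -82.6°.

>>> apply_moves([
  [0.085,0.563,-0.678,0,-2.62],
  [0.085,0.563,-0.678,0,-2.62],
  [0.085,0.563,-0.678,0,-2.62],
  [0.085,0.563,-0.678,0,-2.62],
  [0.085,0.563,-0.678,0,-2.62],
  [0.085,0.563,-0.678,0,-2.62],
  [0.085,0.563,-0.678,0,-2.62],
  [0.085,0.563,-0.678,0,-2.62],
  [0.085,0.563,-0.678,0,-2.62],
  [0.085,0.563,-0.678,0,-2.62],
  [0.085,0.563,-0.678,0,-2.62],
  [0.085,0.563,-0.678,0,-2.62],
], newtons=50)

```text
t: 1.5
tool_pos: [0.3763, -0.1329, 0.4052]
tool_rot: [1.944, 2.466, 0.0]
contact_force: [0.3, -0.4, -0.6]
opening: 0.0847
grip_force: 0.0
```

```bash
cat >> h.py <<'E'
def go(x,y,z,ang):
    """print shift/roll for TCP target, tool x at world angle ang (deg)"""
    from scipy.spatial.transform import Rotation as R
    o=telemetry.get_obs(); M=R.from_rotvec(o["tool_rot"]).as_matrix()
    a=np.degrees(np.arctan2(M[1,0],M[0,0])); d=M.T@(np.array([x,y,z])-o["tool_pos"])
    r=(a-ang+180)%360-180
    print("t",o["t"],"pos",np.round(o["tool_pos"],4),"xang",round(a,1),"q",np.round(o["q"],2),"shift",np.round(d,4),"roll",round(np.radians(r),3),"tilt",M[:,2].round(3),"F",np.round(o["contact_force"],1),"open",o["opening"],o["grip_force"])
E
python3 -c "
from h import *
go(.522,.2175,.4035,167.5)"
```

```text
t 1.5 pos [ 0.3763 -0.1329  0.4052] xang 103.5 q [-0.53 -0.54  2.1   0.    1.57 -0.76] shift [0.3067 0.2234 0.0016] roll -1.117 tilt [ 0.002 -0.001 -1.   ] F [ 0.3 -0.4 -0.6] open 0.08465865293786883 0.0
```

>>> apply_moves([
  [0.085,0.307,0.223,0,-1.117],
  [0.085,0.307,0.223,0,-1.117],
  [0.085,0.307,0.223,0,-1.117],
  [0.085,0.307,0.223,0,-1.117],
  [0.085,0.307,0.223,0,-1.117],
  [0.085,0.307,0.223,0,-1.117],
  [0.085,0.307,0.223,0,-1.117],
  [0.085,0.307,0.223,0,-1.117],
  [0.085,0.307,0.223,0,-1.117],
  [0.085,0.307,0.223,0,-1.117],
  [0.085,0.307,0.223,0,-1.117],
  [0.085,0.307,0.223,0,-1.117],
])

```text
t: 2.5
tool_pos: [0.5233, 0.2148, 0.4045]
tool_rot: [-0.351, -3.121, 0.001]
contact_force: [-0.8, -0.5, -0.4]
opening: 0.085
grip_force: 0.0
```

```bash
python3 -c "
from h import *
go(.522,.2175,.283,167.5)"
```

```text
t 2.5 pos [0.5233 0.2148 0.4045] xang 167.2 q [ 0.26 -0.09  1.75 -0.    1.48 -1.09] shift [0.0018 0.0024 0.1215] roll -0.006 tilt [-0.001 -0.001 -1.   ] F [-0.8 -0.5 -0.4] open 0.08499848565688609 0.0
```

>>> apply_moves([
  [0.085,0.001,0.001,0.03,0],
  [0.085,0.001,0.001,0.06,0],
  [0.085,0.001,0.001,0.085,0],
  [0.085,0.001,0.001,0.105,0],
  [0.085,0.001,0.001,0.12,0],
  [0.085,0.001,0.001,0.12,0],
  [0.085,0.001,0.001,0.12,0],
])

```text
t: 3.08
tool_pos: [0.5222, 0.2146, 0.2844]
tool_rot: [-0.354, -3.12, 0.001]
contact_force: [0.3, -1.2, 1.0]
opening: 0.0853
grip_force: 0.0
```

```bash
python3 -c "
from h import *
go(.522,.2175,.283,167.5)"
```

```text
t 3.0833 pos [0.5222 0.2146 0.2844] xang 167.0 q [ 0.26  0.02  1.86 -0.    1.27 -1.09] shift [0.0009 0.0027 0.0014] roll -0.008 tilt [-0.001 -0.001 -1.   ] F [ 0.3 -1.2  1. ] open 0.08525611661302725 0.0
```

>>> apply_moves([
  [0.085,0.001,0.003,0.001,0],
  [0.03,0.001,0.003,0.001,0],
  [0.0,0.001,0.003,0.001,0],
  [0.0,0.001,0.003,0.001,0],
  [0.0,0.001,0.003,0.001,0],
  [0.0,0.001,0.003,0.001,0],
  [0.0,0.001,0.003,0.001,0],
  [0.0,0.001,0.003,0.001,0],
])

```text
t: 3.75
tool_pos: [0.5223, 0.2183, 0.2843]
tool_rot: [-0.35, -3.121, 0.007]
contact_force: [-3.7, -6.7, 4.9]
opening: 0.0131
grip_force: 51.1
```

```bash
python3 -c "
from h import *
go(.522,.2175,.283,97.4)"
```

```text
t 3.75 pos [0.5223 0.2183 0.2843] xang 167.2 q [ 0.27  0.02  1.86 -0.    1.27 -1.08] shift [ 0.0001 -0.0008  0.0013] roll 1.218 tilt [-0.002 -0.004 -1.   ] F [-3.7 -6.7  4.9] open 0.013056952786283153 51.148996353149414
```

>>> apply_moves([
  [0,0,-0.001,0,0.1],
  [0,0,-0.001,0,0.2],
  [0,0,-0.001,0,0.3],
  [0,0,-0.001,0,0.4],
  [0,0,-0.001,0,0.5],
  [0,0,-0.001,0,0.6],
])

```text
t: 4.25
tool_pos: [0.5222, 0.2178, 0.2843]
tool_rot: [1.264, 2.876, -0.003]
contact_force: [-3.2, -3.6, 4.0]
opening: 0.0133
grip_force: 50.9
```

```bash
python3 -c "
from h import *
go(.522,.2175,.283,97.4)"
```

```text
t 4.25 pos [0.5222 0.2178 0.2843] xang 132.5 q [ 0.26  0.02  1.86 -0.    1.27 -0.48] shift [-0.0001 -0.0004  0.0013] roll 0.613 tilt [-0.    -0.002 -1.   ] F [-3.2 -3.6  4. ] open 0.013298713519691427 50.925723910331726
```

Forces stay small, so I continue to the stop.

>>> apply_moves([
  [0,0,0,0,0.1],
  [0,0,0,0,0.2],
  [0,0,0,0,0.3],
  [0,0,0,0,0.4],
  [0,0,0,0,0.5],
  [0,0,0,0,0.57],
  [0,0,0,0,0.61],
  [0,0,0,0,0.61],
  [0,0,0,0,0.61],
])

```text
t: 5.0
tool_pos: [0.5223, 0.2179, 0.2842]
tool_rot: [2.062, 2.368, -0.002]
contact_force: [-2.0, -5.5, 5.0]
opening: 0.0135
grip_force: 51.0
```

```bash
python3 -c "
from h import *
go(.522,.2175,.283,97.4);print(telemetry.get_obs()['wrist_torque'])"
```

```text
t 5.0 pos [0.5223 0.2179 0.2842] xang 97.9 q [ 0.26  0.02  1.86 -0.    1.27  0.13] shift [-0.0003 -0.0003  0.0012] roll 0.009 tilt [ 0.    -0.002 -1.   ] F [-2.  -5.5  5. ] open 0.013536413429885397 51.01068735122681
[-0.76678228  0.25117297 -0.07664988]
```

>>> apply_moves([
  [0,0,0,0,0.03],
  [0,0,0,0,0.05],
  [0,0,0,0,0.05],
])

```text
t: 5.25
tool_pos: [0.5222, 0.2179, 0.2843]
tool_rot: [2.117, 2.319, -0.002]
contact_force: [-2.3, -6.4, 4.1]
opening: 0.0134
grip_force: 55.2
```

```bash
python3 -c "
from h import *
go(.522,.2175,.283,97.4);print(telemetry.get_obs()['wrist_torque'])"
```

```text
t 5.25 pos [0.5222 0.2179 0.2843] xang 95.2 q [ 0.26  0.02  1.86 -0.    1.27  0.17] shift [-0.0004 -0.0003  0.0013] roll -0.038 tilt [ 0.    -0.002 -1.   ] F [-2.3 -6.4  4.1] open 0.013377648438120858 55.18630027770996
[-0.73896745  0.27363675  0.99737237]
```

The torque jumped to 1 N·m, so the knob is at its stop. I ease off, open and rise.

>>> apply_moves([
  [0,0,0,0,-0.02],
  [0.085,0,0,0,-0.02],
  [0.085,0,0,0,-0.02],
  [0.085,0,0,0,-0.02],
  [0.085,0,0,0,-0.02],
  [0.085,0,0,0,-0.02],
  [0.085,0,0,0,-0.02],
  [0.085,0,0,-0.04,-0.02],
  [0.085,0,0,-0.08,-0.02],
  [0.085,0,0,-0.12,-0.02],
  [0.085,0,0,-0.12,-0.02],
])

```text
t: 6.17
tool_pos: [0.5238, 0.2188, 0.4144]
tool_rot: [2.093, 2.33, 0.022]
contact_force: [1.4, -0.3, 1.3]
opening: 0.0849
grip_force: 0.0
```

```bash
python3 -c "
from h import *
go(.5475,.0217,.404,133)"
```

```text
t 6.1667 pos [0.5238 0.2188 0.4144] xang 96.1 q [ 0.26 -0.09  1.74  0.    1.48  0.16] shift [-0.1985  0.0024  0.0099] roll -0.643 tilt [ 0.016  0.005 -1.   ] F [ 1.4 -0.3  1.3] open 0.08488506327948 0.0
```

>>> apply_moves([
  [0.085,-0.04,0,0,-0.1],
  [0.085,-0.08,0.001,0,-0.2],
  [0.085,-0.12,0.002,0,-0.35],
  [0.085,-0.16,0.003,0,-0.5],
  [0.085,-0.185,0.003,0,-0.6],
  [0.085,-0.197,0.003,0,-0.64],
  [0.085,-0.197,0.003,0,-0.64],
  [0.085,-0.197,0.003,0,-0.64],
])

```text
t: 6.83
tool_pos: [0.5462, 0.0222, 0.4035]
tool_rot: [-1.263, -2.876, -0.001]
contact_force: [-0.5, -0.3, 0.3]
opening: 0.085
grip_force: 0.0
```

Run:
```python
from h import *
go(.5475,.0217,.284,133)
p=eyes.get_image("scene"); cv2.imwrite("pics/s1.png",p["img"]); C=cloud(p)
for n in("slack_knob","half_knob"):
    for d in eyes.outline_of(n,p)[:3]:
        m=d["region"]; q=C[m&(p["range_z"]>0)]; t=q[(q[:,2]>.13)&(q[:,2]<.142)]
        if len(t)>20: print(n,d["box"],d["confidence"],len(t),cv2.minAreaRect((t[:,:2]*1000).astype(np.float32)))
```

```text
t 6.8333 pos [0.5462 0.0222 0.4035] xang 132.6 q [-0.1  -0.13  1.8   0.    1.48 -0.84] shift [-0.0013  0.0005  0.1195] roll -0.007 tilt [-0.     0.001 -1.   ] F [-0.5 -0.3  0.3] open 0.0849803103888183 0.0
slack_knob [383.7, 285.8, 412.5, 321.0] 0.98 378 ((523.0391235351562, 217.1536407470703), (14.431903839111328, 55.251686096191406), 8.150933265686035)
half_knob [302.9, 199.3, 333.0, 229.1] 0.75 290 ((548.3203735351562, 20.948307037353516), (14.69922161102295, 55.491676330566406), 43.06201171875)
half_knob [380.5, 286.7, 414.7, 325.6] 0.25 384 ((522.979248046875, 216.76686096191406), (14.662765502929688, 56.00453186035156), 8.124053955078125)
```

View pics/s1.png

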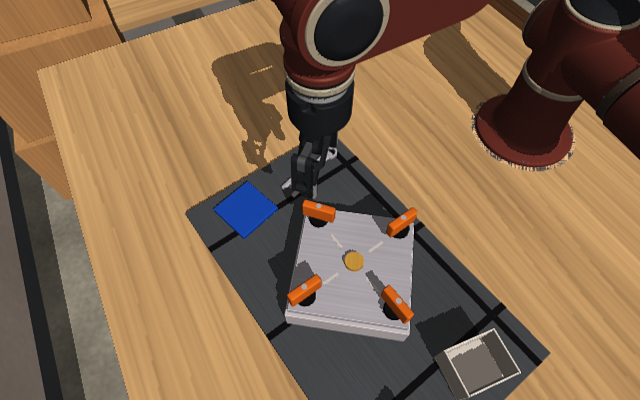

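The slack knob at (398,303) now points at the centre along its mark (bar at -82°). The half knob at (318,211) is unmoved at -47°. I descend on it.

>>> apply_moves([
  [0.085,-0.001,0,0.03,-0.007],
  [0.085,-0.001,0,0.06,-0.007],
  [0.085,-0.001,0,0.085,-0.007],
  [0.085,-0.001,0,0.105,-0.007],
  [0.085,-0.001,0,0.12,-0.007],
  [0.085,-0.001,0,0.12,-0.007],
  [0.085,-0.001,0,0.12,-0.007],
])

```text
t: 7.57
tool_pos: [0.5465, 0.023, 0.2829]
tool_rot: [-1.245, -2.882, 0.001]
contact_force: [-0.1, -1.0, -0.0]
opening: 0.0849
grip_force: 0.0
```

>>> apply_moves([
  [0.03,0,0,0,0],
  [0.0,0,0,0,0],
  [0.0,0,0,0,0],
  [0.0,0,0,0,0],
  [0.0,0,0,0,0],
  [0.0,0,0,0,0],
  [0.0,0,0,0,0],
])

```text
t: 8.15
tool_pos: [0.5469, 0.0217, 0.2844]
tool_rot: [-1.248, -2.883, 0.001]
contact_force: [-2.1, -0.0, 3.6]
opening: 0.0132
grip_force: 50.0
```

```bash
python3 -c "
from h import *
go(.5475,.0217,.283,97.4);print(telemetry.get_obs()['wrist_torque'])"
```

```text
t 8.15 pos [0.5469 0.0217 0.2844] xang 133.2 q [-0.1  -0.03  1.9  -0.    1.27 -0.85] shift [-0.0005  0.0004  0.0014] roll 0.625 tilt [-0.    -0.001 -1.   ] F [-2.1 -0.   3.6] open 0.0132036016178368 50.02200901508331
[-0.15359689  0.41117267 -0.08057957]
```

>>> apply_moves([
  [0,0,0,0,0.1],
  [0,0,0,0,0.2],
  [0,0,0,0,0.3],
  [0,0,0,0,0.4],
  [0,0,0,0,0.5],
  [0,0,0,0,0.57],
  [0,0,0,0,0.61],
  [0,0,0,0,0.64],
  [0,0,0,0,0.66],
  [0,0,0,0,0.66],
])

```text
t: 8.98
tool_pos: [0.5471, 0.022, 0.2844]
tool_rot: [2.111, 2.324, 0.001]
contact_force: [0.1, -0.7, 3.0]
opening: 0.0128
grip_force: 52.4
```

```bash
python3 -c "
from h import *
go(.5475,.0217,.283,97.4);print(telemetry.get_obs()['wrist_torque'])"
```

```text
t 8.9833 pos [0.5471 0.022  0.2844] xang 95.5 q [-0.1  -0.03  1.9  -0.    1.27 -0.19] shift [-0.0003  0.0003  0.0014] roll -0.033 tilt [ 0.001 -0.001 -1.   ] F [ 0.1 -0.7  3. ] open 0.01276039057067491 52.418619990348816
[-0.1031852   0.06211016  0.96364374]
```

At the stop again. I release and rise.

>>> apply_moves([
  [0,0,0,0,-0.02],
  [0.085,0,0,0,-0.02],
  [0.085,0,0,0,-0.02],
  [0.085,0,0,0,-0.02],
  [0.085,0,0,0,-0.02],
  [0.085,0,0,0,-0.02],
  [0.085,0,0,0,-0.02],
  [0.085,0,0,-0.04,-0.02],
  [0.085,0,0,-0.08,-0.02],
  [0.085,0,0,-0.12,-0.02],
  [0.085,0,0,-0.12,-0.02],
  [0.085,0,0,-0.12,-0.02],
])

```text
t: 9.98
tool_pos: [0.5475, 0.0219, 0.4078]
tool_rot: [2.087, 2.34, 0.007]
contact_force: [0.1, 0.1, -0.5]
opening: 0.0851
grip_force: 0.0
```

Run:
```python
from h import *
p=eyes.get_image("scene"); cv2.imwrite("pics/s2.png",p["img"]); C=cloud(p)
for n in("slack_knob","half_knob"):
    for d in eyes.outline_of(n,p)[:3]:
        m=d["region"]; q=C[m&(p["range_z"]>0)]; t=q[(q[:,2]>.13)&(q[:,2]<.142)]
        if len(t)>20: print(n,d["box"],d["confidence"],len(t),cv2.minAreaRect((t[:,:2]*1000).astype(np.float32)))
```

```text
slack_knob [382.5, 287.1, 414.6, 322.1] 0.73 380 ((523.4959106445312, 216.735595703125), (14.092042922973633, 56.023521423339844), 6.926513195037842)
```

View pics/s2.png

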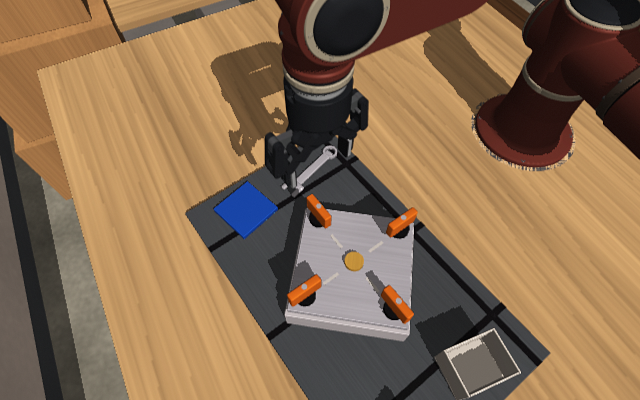

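Both knobs, at (318,211) and (398,303), point at the centre along their marks, and the gripper is clear.

```bash
python3 -c "
from h import *
print(ctrl.finish_job())"
```

```text
the job is handed in; nothing more can be done
None
```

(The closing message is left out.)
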